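Scrape the trimming bed clean and load it

TASK

Get the trimming fixture ready for the next batch: slide the chip well's cover fully open until it clicks, and wipe every loose chip off the bed into the well with the scraper block, never touching the chips with the fingers. Stand the scraper back upright in the middle of its mat and slide the cover fully shut until it clicks. Finish with every battery holder lying flat on the clean bed, wholly on it and open side up, and nothing else on the cart disturbed.

Things in the scene. Friction and masses are not known exactly. Their poses are not given: they have to be found in the camera images.
- fixture: green trimming fixture fixed on the cart; origin on the cart top under the centre of its bed, z up, +x away from the robot, +y to the left. It has the bed (see bed), the chip well along the bed's near side (see well) and two outboard rails, 41 mm high, y 87 to 253 mm, that carry the cover when it is open
- bed (a point): centre of the bed's flat aluminium top, 50 mm above the cart, axes as the fixture. The bed is 180 mm along x (-90 to 90) and 150 mm along y (-75 to 75). Rims 8 mm thick stand 14 mm above it on the far side and both y sides; the near edge (x = -90 mm) is open and drops straight into the well
- well (a point): centre of the chip well's floor, 134 mm nearer the robot than the bed's centre and 5 mm above the cart, axes as the fixture. The well is x -40 to 44 mm, y -78 to 83 mm from here, 45 mm lower than the bed; its near wall tops 54 mm above the cart
- cover (a joint): steel cover of the well, 80 x 168 x 4 mm, top 46 mm above the cart; value in m along the fixture's +y: 0 shut, 0.16 fully open (out on the left rails). Rubs with about 1.2 N; near each end a sprung plunger clicks over a rib (at 0.0075 and 0.1525), which takes about 6 N either way, more if fast; past it the cover rests at its stop (below 0.004 or above 0.156). Starts ajar, 0.015 to 0.06
- cover_fin (a point): centre of the top of the cover's black fin, 84 mm above the cart; the fin is 40 mm along the fixture's x, 14 mm thick along y and stands 34 mm above the cover; pinch it across its 14 mm from above, or push it
- scraper: wooden scraper block, 160 to 260 g: base 32 mm (x) x 84 mm (y) x 24 mm high, with an upright handle 20 mm (x) x 60 mm (y) centred on it, from 24 up to 64 mm; origin at the centre of its underside, z up. It wipes moving along its own x, either way
- scraper_grip (a point): point to grip in the scraper's handle, 47 mm above its underside; pinch across the 20 mm (the scraper's x)
- mat: thin black rubber mat on the cart to the right of the fixture, 70 (x) x 120 (y) mm, flush with the cart (the scraper stands at cart height), where the scraper is kept; origin at its centre
- chip0: loose brass trimming chip, 20 x 14 x 7 mm, about 12 g, lying on the bed at the start; origin at the centre of its underside. Some of the six chips are absent in a given start
- chip1: loose brass trimming chip, disc 18 diameter x 7 mm, about 12 g, lying on the bed at the start; origin at the centre of its underside. Some of the six chips are absent in a given start
- chip2: loose brass trimming chip, 16 x 16 x 8 mm, about 12 g, lying on the bed at the start; origin at the centre of its underside. Some of the six chips are absent in a given start
- chip3: loose brass trimming chip, 20 x 14 x 7 mm, about 12 g, lying on the bed at the start; origin at the centre of its underside. Some of the six chips are absent in a given start
- chip4: loose brass trimming chip, disc 18 diameter x 7 mm, about 12 g, lying on the bed at the start; origin at the centre of its underside. Some of the six chips are absent in a given start
- chip5: loose brass trimming chip, 16 x 16 x 8 mm, about 12 g, lying on the bed at the start; origin at the centre of its underside. Some of the six chips are absent in a given start
- holder0: tan bakelite battery holder, an open-topped tray of two troughs, 40 mm (x) x 60 mm (y) x 20 mm high, 70 g, standing on the cart; origin at the centre of its underside, z up. Easily gripped across its 60 mm ends from above. One of the three may be absent
- holder1: tan bakelite battery holder, an open-topped tray of two troughs, 40 mm (x) x 60 mm (y) x 20 mm high, 70 g, standing on the cart; origin at the centre of its underside, z up. Easily gripped across its 60 mm ends from above. One of the three may be absent
- holder2: tan bakelite battery holder, an open-topped tray of two troughs, 40 mm (x) x 60 mm (y) x 20 mm high, 70 g, standing on the cart; origin at the centre of its underside, z up. Easily gripped across its 60 mm ends from above. One of the three may be absent
- magnet: silver speaker magnet, 70 mm diameter, 30 mm high, a bystander on the cart, not to be disturbed; origin at the centre of its underside
- red_knob: red plastic knob, 36 mm diameter, 18 mm high, a bystander on the cart, not to be disturbed; origin at the centre of its underside
- heat_sink: copper finned heat sink, 60 x 50 x 27 mm, a bystander on the cart, not to be disturbed; origin at the centre of its underside
- flux_can: small tin can, 50 mm diameter, 80 mm high, a bystander on the cart, not to be disturbed; origin at the centre of its underside
- screwdriver: screwdriver lying on the cart, 180 mm long, a bystander on the cart, not to be disturbed; origin at the centre of its underside
- transformer: small dark steel transformer, 50 x 70 x 45 mm, a bystander on the cart, not to be disturbed; origin at the centre of its underside

How it is judged:
On the way, in this order (a step that is already met when the one before it is completed fails the run):
1. the cover is fully open, past its click (value of joint cover above 0.155 m), for 0.2 s.
2. every chip lies in the well (x of chip0 in the frame of well between -0.046 and 0.046 m and y of chip0 in the frame of well between -0.084 and 0.088 m and z of each of chip0, chip1, chip2, chip3, chip4, chip5 in the frame of well below 0.03 m and x of chip1 in the frame of well between -0.046 and 0.046 m and y of chip1 in the frame of well between -0.084 and 0.088 m and x of chip2 in the frame of well between -0.046 and 0.046 m and y of chip2 in the frame of well between -0.084 and 0.088 m and x of chip3 in the frame of well between -0.046 and 0.046 m and y of chip3 in the frame of well between -0.084 and 0.088 m and x of chip4 in the frame of well between -0.046 and 0.046 m and y of chip4 in the frame of well between -0.084 and 0.088 m and x of chip5 in the frame of well between -0.046 and 0.046 m and y of chip5 in the frame of well between -0.084 and 0.088 m), for 0.2 s.
At the end, for the whole second after the job is handed in: every chip lies in the well; the cover is within 4.5 mm of its shut stop; the scraper stands upright (0.1 rad), still, centred within 30 mm of the mat's centre; every holder lies flat, open side up, still on the bed, centre within 72 mm (x) and 57 mm (y) of the bed's centre (all of step 2 and x of holder0 in the frame of bed between -0.072 and 0.072 m and y of holder0 in the frame of bed between -0.057 and 0.057 m and z of holder0 in the frame of bed between -0.004 and 0.006 m and angle between each of holder0, holder1, holder2, scraper's own z axis and vertical below 0.1 rad and linear speed of each of holder0, holder1, holder2, scraper below 0.02 m/s and x of holder1 in the frame of bed between -0.072 and 0.072 m and y of holder1 in the frame of bed between -0.057 and 0.057 m and z of holder1 in the frame of bed between -0.004 and 0.006 m and x of holder2 in the frame of bed between -0.072 and 0.072 m and y of holder2 in the frame of bed between -0.057 and 0.057 m and z of holder2 in the frame of bed between -0.004 and 0.006 m and value of joint cover below 0.0045 m and horizontal distance between scraper and mat below 0.03 m and height (world z) of scraper below 0.006 m); the robot touches nothing.
It fails at once if a bystander is moved more than 20 mm (distance of any of magnet, red_knob, heat_sink, flux_can, screwdriver, transformer from where it was at the start of the episode above 0.02 m).
It fails at once if the fingers touch a chip (contact force between the fingers and chip0 above 1 N or contact force between the fingers and chip1 above 1 N or contact force between the fingers and chip2 above 1 N or contact force between the fingers and chip3 above 1 N or contact force between the fingers and chip4 above 1 N or contact force between the fingers and chip5 above 1 N).
Of chip0, chip1, chip2, chip3, chip4, chip5 only 3 to 6 are there at a start; the rules pass over those that are not, and their reading is None.
Of holder0, holder1, holder2 only 2 to 3 are there at a start; the rules pass over those that are not, and their reading is None.
At some moment in a run one of scraper may be knocked a few centimetres aside while the robot is not near it.
Once in a run the grip may slacken for a moment while it holds something.
It also fails if it takes over 208 s, if anything falls off the work surface, if the arm or the gripper's body presses on something with over 40 N, if the wrist force passes 120 N, or if a joint passes its speed limit or range.

ROBOT

A 6-joint arm with a two-finger parallel gripper is mounted at the origin on the work surface. World frame = base frame: x ahead of the robot, y to its left, z up, the work surface at z = 0. Lengths are in m, angles in rad, forces in N, time in s.
With the tool pointing down it reaches from about 0.35 to 0.95 m from the base axis. Payload 17.4 kg.
Tool frame: the origin (TCP) lies on the centre line of the jaws, within the pads' length; the fingertips stand 22 mm ahead of it and the grasp point (between the pads) lies 3 mm ahead of it (env.tips_ahead is the distance from the TCP to the fingertips, in m); z points along the fingers, y is the line along which they close (so a half turn about z gives the same grasp; the last joint's range is limited). The gripper opens to 93 mm and grips with 3 to 60 N. Pads are 15 mm wide; open, the fingers measure 128 mm over their backs; the gripper's body (75 mm by 188 mm) begins 65 mm behind the grasp point.
Start: joints at [1.299, 0.116, 1.442, -0, 1.584, -0.038], TCP at [0.156, 0.657, 0.241] pointing down, gripper open.
Joint ranges: [-2.83, 2.83], [-0.83, 2.19], [0.07, 2.5], [-1.14, 4.28], [0.01, 3], [-2.97, 2.97]. Speed limits (rad/s): [1.89, 1.89, 2.22, 3.14, 3.14, 3.14].

INTERFACE

Orientations are given as a unit quaternion [x, y, z, w].
In Python, from workcell import monitor, grab_frame, get_calibration, env gives the robot as it stands.
- The arm moves only by the tool move_arm, never from a script. Its argument "targets" is a list of rows, each a list of 5 numbers: the shift along the world's x, y, z in units of 0.4 m (1.0 is 0.4 m), then the turn about the world's z in units of 60 degrees (1.0 is 60 degrees), then the opening, from 0 (shut) to 1 (fully open). In form: [[dx, dy, dz, yaw, hand], ...]. A call has 1 to 5 rows; each row is the pose to reach, as a shift and turn from the pose commanded when the call began; what a row does not reach only later rows make up. A row lasts 1/8 s, in which the tool goes at most 62.5 mm and 10.7 degrees, less where a joint would pass 70% of its speed; a pose out of reach is approached as far as the arm can. A call with a number of a shift or a turn outside -1 to 1 is refused whole. A call with a gripper value outside its range is refused whole. The fingers move at their own pace and stop on an object; "squeeze" is the grip in N (left out, the last holds). Time passes only in rows, so rows that repeat a pose let the fingers close. It gives the time, the measured TCP pose, the force, the opening and the grip force at its end, in the units of the state.
- monitor.observe(): the state, without advancing time (a new reading comes with each control period).
- grab_frame(name): name is "side" or "top"; returns (picture, depth): 400x640x3 uint8, red, green, blue; 400x640 float32, m along the optical axis (not along the pixel's ray), 0 where there is no reading.
- get_calibration(name): a dict with "camera_matrix" (3x3 intrinsics, pixels), "position" and "orientation" of the camera in the world. Camera axes: x right, y up, looking along -z (the intrinsics and any distortion apply to the point x, -y, -z); pixel columns grow to the right and rows downward; lengths in m; the calibration is good to about 2 mm. A picture is of the moment at which its call begins. get_calibration takes no time and is no camera call.
- env.job_done(): hands the job in; it is judged then, once.
The state is a dict: "time_s": time; "qpos": joint angles; "joint_vel": joint speeds; "tau": joint torques, N m; "tool_pos": TCP position; "orientation": TCP orientation; "contact_force": force on the tool from outside, world axes, zero at the start; "torque": the same for the moment, N m; "opening": finger opening in m; "gripper_force": force on a finger pad.
Only numpy, scipy, OpenCV 4.12 (cv2) and the standard library are available. Lean on these libraries where they do the work, as an engineer would, in place of code of your own. Each camera call takes 0.05 s, during which the arm holds its last target. There are 200 camera calls.

## Working session

There is one attempt and no reset: what is moved stays moved. The work goes in short steps, Python scripts to look and compute and a tool call to move; the robot and the scene stay as the last step left them, time stands still between calls to the robot, and variables do not carry over. Pictures are saved under pics/ and viewed, at most 14 in all, crops included, and the job is handed in when it is done.

Besides the shell and the picture viewer there is one more tool, called after "Emit:" in YAML: its name, and indented under it one key for each argument. move_arm: Moves the arm, as the interface text tells. Its arguments: {"type":"object","properties":{"targets":{"type":"array"},"squeeze":{"type":"number"}},"required":["targets"]}

```bash
mkdir -p pics
cat > h.py <<'E'
import numpy as np, cv2
from scipy.spatial.transform import Rotation as R
from workcell import monitor, grab_frame, get_calibration, env
def shot(name):
    p,d=grab_frame(name); return p,d
def world(name,d):
    c=get_calibration(name);K=np.array(c["camera_matrix"]);v,u=np.mgrid[0:d.shape[0],0:d.shape[1]]
    P=np.stack([(u-K[0,2])/K[0,0]*d,-(v-K[1,2])/K[1,1]*d,-d],-1)
    return P@R.from_quat(c["orientation"]).as_matrix().T+np.array(c["position"])
def save(p,f,s=1,box=None):
    if box: p=p[box[1]:box[3],box[0]:box[2]]
    cv2.imwrite(f,cv2.resize(p[...,::-1],None,fx=s,fy=s,interpolation=cv2.INTER_CUBIC))
E
python3 - <<'E'
from h import *
for n in("top","side"):
    c=get_calibration(n);print(n,c)
    p,d=shot(n);save(p,f"pics/{n}0.png",1.25);np.savez(f"/tmp/{n}0.npz",p=p,W=world(n,d),d=d)
print(monitor.observe())
E
```

```text
top {'camera_matrix': array([[497.45798347,   0.        , 312.2779599 ],
       [  0.        , 497.45798347, 199.10234779],
       [  0.        ,   0.        ,   1.        ]]), 'position': array([0.49136753, 0.02169328, 1.57786372]), 'orientation': array([ 0.02307612, -0.03326319, -0.7044329 ,  0.70861509])}
side {'camera_matrix': array([[376.11044753,   0.        , 324.16029569],
       [  0.        , 376.11044753, 195.48448169],
       [  0.        ,   0.        ,   1.        ]]), 'position': array([ 0.04660846, -0.57210062,  0.56573709]), 'orientation': array([ 0.45620617, -0.18443638, -0.32721641,  0.80671468])}
{'time_s': 0.1, 'qpos': array([ 1.29918884e+00,  1.16436057e-01,  1.44216217e+00, -8.07340570e-06,
        1.58398592e+00, -3.77833527e-02]), 'joint_vel': array([-1.01209134e-03, -2.39233618e-03, -1.07967346e-03,  9.35485096e-04,
       -4.20847291e-05,  4.32827702e-04]), 'tau': array([ 2.19734429e-03, -7.22906971e+01, -6.23858285e+01,  7.82062300e-02,
        2.28170020e-02, -6.90738602e-05]), 'tool_pos': array([0.15635816, 0.65649218, 0.24000285]), 'orientation': array([ 1.16645952e-01,  9.93173437e-01, -4.90447905e-04, -7.23959413e-05]), 'contact_force': array([ 0.51905122, -0.20352395, -0.68934689]), 'torque': array([ 0.01699208, -0.00885658, -0.04628637]), 'gripper_force': 0.0, 'opening': 0.09280972019865276}
```

View pics/top0.png

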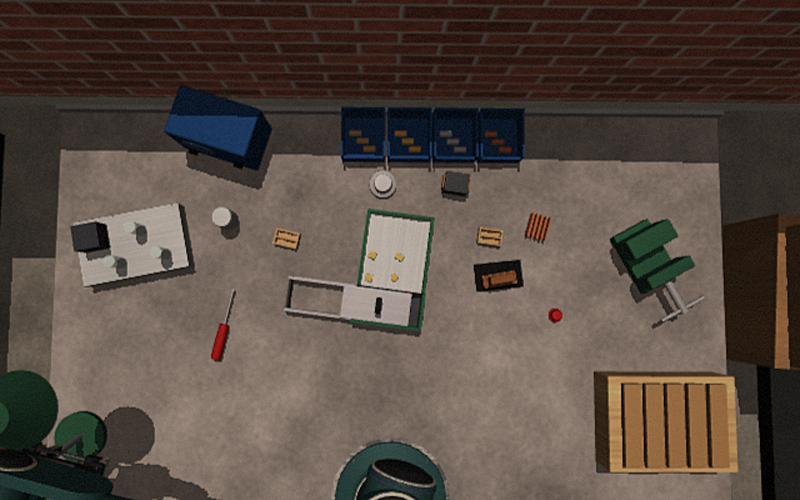

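View pics/side0.png

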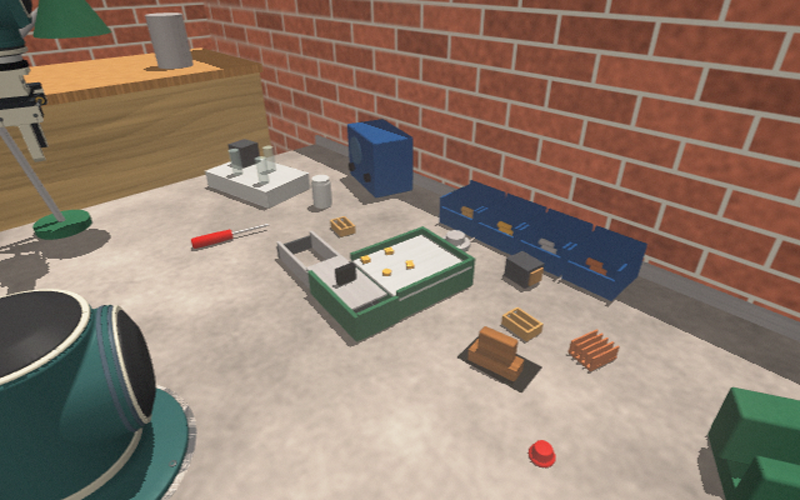

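The overview shows 4 chips on the bed (~(385,265) in the 1.25× view), the cover fin at (378,306), the scraper on its mat at (498,277), and two holders at (287,239) and (489,237). I'll enlarge it next.

Run:
```python
from h import *
z=np.load("/tmp/top0.npz");save(z["p"],"pics/c0.png",4,(215,150,345,275));save(z["p"],"pics/c1.png",6,(320,160,445,260))
```

```text
(no output)
```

View pics/c0.png

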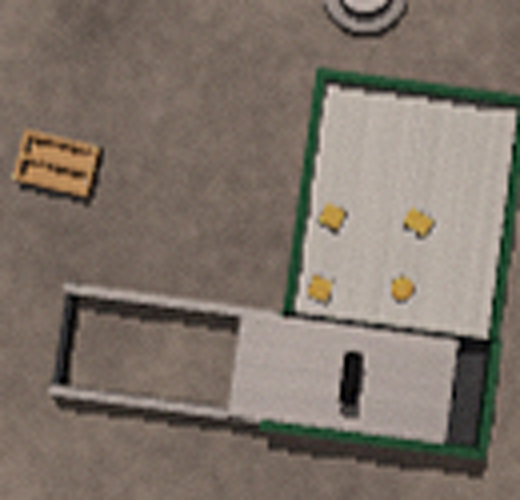

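View pics/c1.png

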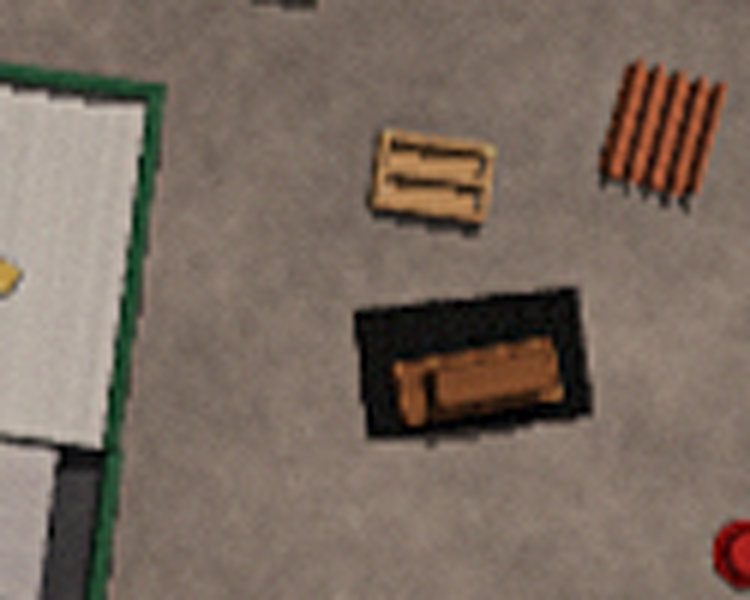

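```bash
cat >> h.py <<'E'
def ray(name,uv,z):
    c=get_calibration(name);K=np.array(c["camera_matrix"]);o=np.array(c["position"])
    uv=np.atleast_2d(np.array(uv,float));r=np.c_[(uv[:,0]-K[0,2])/K[0,0],-(uv[:,1]-K[1,2])/K[1,1],-np.ones(len(uv))]@R.from_quat(c["orientation"]).as_matrix().T
    return o+r*((np.broadcast_to(z,len(uv))-o[2])/r[:,2])[:,None]
def blob(W,box,z0,z1):
    S=W[box[1]:box[3],box[0]:box[2]].reshape(-1,3);S=S[(S[:,2]>z0)&(S[:,2]<z1)]
    c,s,a=cv2.minAreaRect(S[:,:2].astype(np.float32)*1000);return len(S),np.round(S.mean(0)*1000,1),np.round(c,1),np.round(s,1),round(a,1)
E
python3 - <<'E'
from h import *
np.set_printoptions(suppress=True)
z=np.load("/tmp/top0.npz");W=z["W"];p=z["p"].astype(int)
print("cart z",np.median(W[250:280,150:250,2]),"bed z",np.median(W[180:200,305:330,2]))
print("fin",blob(W,(295,232,312,258),.07,.1))
print("scr handle",blob(W,(378,210,420,235),.05,.08)); print("scr base",blob(W,(378,210,420,235),.015,.08))
print("holdL",blob(W,(215,178,243,203),.012,.03)); print("holdR",blob(W,(378,178,405,201),.012,.03))
q=lambda L,b,s:[(b[0]+x/s,b[1]+y/s) for x,y in L]
f=ray("top",q([(318,68)],(215,150),4)+q([(165,86)],(320,160),6)+q([(490,455),(262,424)],(215,150),4),[.064,.064,.054,.054])
print("rim FL,FR,wellNR,well NL",f.round(4))
m=ray("top",q([(354,311),(577,287),(593,413),(370,439)],(320,160),6),0);print("mat",m.round(4),m.mean(0))
b=ray("top",q([(326,85),(519,108),(490,338),(299,303)],(215,150),4),.05);print("bed visible corners",b.round(4))
for c in [(333,217),(418,222),(320,289),(402,289)]: print("chip",ray("top",q([c],(215,150),4),.056).round(4))
print("cover L,R edges",ray("top",q([(236,365),(449,392)],(215,150),4),.046).round(4))
S=np.load("/tmp/side0.npz");Ws=S["W"]
i=(Ws[...,2]>.07)&(abs(Ws[...,0]-.34)<.1)&(abs(Ws[...,1]-.05)<.1); print("side fin",blob(np.where(i[...,None],Ws,0),(0,0,640,400),.07,.095))
i=(Ws[...,2]>.05)&(abs(Ws[...,0]-.4)<.1)&(abs(Ws[...,1]+.25)<.1); print("side handle",blob(np.where(i[...,None],Ws,0),(0,0,640,400),.05,.08))
E
```

```text
cart z 0.0007589379329752122 bed z 0.05032972587903839
fin (63, array([474.5,  29.3,  79.8]), array([474.4,  29.4]), array([13.6, 39.6]), 82.2)
scr handle (130, array([ 540.7, -272.1,   64.1]), array([ 540.7, -272.9]), array([19.8, 60.4]), 10.6)
scr base (277, array([ 540.1, -269.2,   43.3]), array([ 541. , -273.7]), array([31.8, 85.3]), 9.7)
holdL (126, array([640.4, 260.3,  19.2]), array([640.4, 261.7]), array([62.3, 40.1]), 75.7)
holdR (133, array([ 648.8, -251.2,   19. ]), array([ 645.9, -251.3]), array([60.8, 46.8]), 82.1)
rim FL,FR,wellNR,well NL [[ 0.7108  0.0553  0.064 ]
 [ 0.6893 -0.1075  0.064 ]
 [ 0.4162 -0.0778  0.054 ]
 [ 0.4388  0.0958  0.054 ]]
mat [[ 0.5782 -0.2133  0.    ]
 [ 0.5917 -0.3321  0.    ]
 [ 0.5249 -0.3398  0.    ]
 [ 0.5105 -0.2214  0.    ]] [ 0.55133153 -0.27662484  0.        ]
bed visible corners [[ 0.6996  0.0493  0.05  ]
 [ 0.6828 -0.1002  0.05  ]
 [ 0.5051 -0.0779  0.05  ]
 [ 0.531   0.0686  0.05  ]]
chip [[0.5969 0.043  0.056 ]]
chip [[ 0.5934 -0.0222  0.056 ]]
chip [[0.5417 0.0525 0.056 ]]
chip [[ 0.542  -0.0102  0.056 ]]
cover L,R edges [[ 0.4834  0.1166  0.046 ]
 [ 0.4637 -0.0468  0.046 ]]
side fin (0, array([nan, nan, nan]), array([0., 0.]), array([0., 0.]), 0.0)
side handle (0, array([nan, nan, nan]), array([0., 0.]), array([0., 0.]), 0.0)h.py:19: RuntimeWarning: Mean of empty slice.
  c,s,a=cv2.minAreaRect(S[:,:2].astype(np.float32)*1000);return len(S),np.round(S.mean(0)*1000,1),np.round(c,1),np.round(s,1),round(a,1)
  ret = um.true_divide(
```

Everything agrees with the given sizes: fixture centre about (0.603, -0.013) with yaw about -7.5°, fin at (0.474, 0.030), and cover at about 0.027. There are 4 chips and 2 holders. I'm moving to the fin.

Emit:
move_arm:
  targets:
    - [0.4,-0.78,-0.1,0.1,1]
    - [0.4,-0.78,-0.1,0.1,1]
    - [0.4,-0.78,-0.1,0.1,1]
    - [0.4,-0.78,-0.1,0.1,1]
    - [0.4,-0.78,-0.1,0.1,1]

```text
time_s: 0.72
tool_pos: [0.2984, 0.3785, 0.2048]
orientation: [0.064, 0.998, -0.0, 0.0]
contact_force: [0.7, -0.5, -0.7]
opening: 0.093
gripper_force: 0.0
```

```bash
cat > go.py <<'E'
import sys; from h import *
# go.py x y z psi(deg of closing line, mod 180): shift in move units
o=monitor.observe(); p=np.array(o["tool_pos"]); t=np.array([float(a) for a in sys.argv[1:4]])
yv=R.from_quat(o["orientation"]).as_matrix()[:,1]; ps=np.degrees(np.arctan2(yv[1],yv[0]))
dp=(float(sys.argv[4])-ps+90)%180-90
print("t",round(o["time_s"],2),"pos",p.round(4),"psi",round(ps,2),"q",np.array(o["qpos"]).round(2),"F",np.array(o["contact_force"]).round(1),"open",round(o["opening"],4),"grip",round(o["gripper_force"],1))
print("delta units",((t-p)/.4).round(4),"yaw",round(dp/60,3))
E
python3 go.py .474 .030 .12 82.5
```

```text
t 0.72 pos [0.2984 0.3785 0.2048] psi 82.63 q [ 0.85 -0.3   1.89 -0.    1.56 -0.59] F [ 0.7 -0.5 -0.7] open 0.093 grip 0.0
delta units [ 0.4389 -0.8713 -0.212 ] yaw -0.002
```

Emit:
move_arm:
  targets:
    - [0.439,-0.871,-0.1,0,1]
    - [0.439,-0.871,-0.1,0,1]
    - [0.439,-0.871,-0.1,0,1]
    - [0.439,-0.871,-0.1,0,1]
    - [0.439,-0.871,-0.1,0,1]

```text
time_s: 1.35
tool_pos: [0.4384, 0.1007, 0.1732]
orientation: [0.065, 0.998, 0.0, 0.0]
contact_force: [1.1, 1.1, 0.1]
opening: 0.0925
gripper_force: 0.0
```

```bash
python3 go.py .474 .030 .077 82.5
```

```text
t 1.35 pos [0.4384 0.1007 0.1732] psi 82.6 q [ 0.17 -0.37  1.99  0.    1.52 -1.27] F [1.1 1.1 0.1] open 0.0925 grip 0.0
delta units [ 0.089  -0.1768 -0.2405] yaw -0.002
```

Emit:
move_arm:
  targets:
    - [0.089,-0.177,-0.1,0,1]
    - [0.089,-0.177,-0.1,0,1]
    - [0.089,-0.177,-0.2405,0,1]
    - [0.089,-0.177,-0.2405,0,1]
    - [0.089,-0.177,-0.2405,0,0]
  squeeze: 30

```text
time_s: 1.98
tool_pos: [0.474, 0.0322, 0.0789]
orientation: [0.064, 0.998, 0.0, 0.0]
contact_force: [0.3, 0.8, 0.2]
opening: 0.087
gripper_force: 0.0
```

Emit:
move_arm:
  targets:
    - [0,0,0,0,0]
    - [0,0,0,0,0]
    - [0,0,0,0,0]
    - [0,0,0,0,0]

```text
time_s: 2.48
tool_pos: [0.4736, 0.032, 0.0774]
orientation: [0.064, 0.998, 0.0, 0.0]
contact_force: [-0.9, 0.0, 0.5]
opening: 0.0477
gripper_force: 0.0
```

```bash
python3 go.py .491 .163 .077 82.5
```

```text
t 2.48 pos [0.4736 0.032  0.0774] psi 82.61 q [ 0.01 -0.24  2.05 -0.    1.33 -1.43] F [-0.9  0.   0.5] open 0.0477 grip 0.0
delta units [ 0.0434  0.3275 -0.001 ] yaw -0.002
```

Emit:
move_arm:
  targets:
    - [0,0,0,0,0]
    - [0,0,0,0,0]
    - [0,0,0,0,0]
    - [0,0,0,0,0]
    - [0,0,0,0,0]

```text
time_s: 3.1
tool_pos: [0.4736, 0.032, 0.0771]
orientation: [0.064, 0.998, 0.0, -0.0]
contact_force: [1.4, 0.6, -0.6]
opening: 0.0141
gripper_force: 30.0
```

```bash
python3 go.py .491 .163 .077 82.5
```

```text
t 3.1 pos [0.4736 0.032  0.0771] psi 82.61 q [ 0.01 -0.24  2.05  0.    1.33 -1.43] F [ 1.4  0.6 -0.6] open 0.0141 grip 30.0
delta units [ 4.360e-02  3.275e-01 -3.000e-04] yaw -0.002
```

Emit:
move_arm:
  targets:
    - [0.008,0.062,0,0,0]
    - [0.016,0.124,0,0,0]
    - [0.025,0.186,0,0,0]
    - [0.033,0.248,0,0,0]
    - [0.04,0.3,0,0,0]

```text
time_s: 3.72
tool_pos: [0.4893, 0.1527, 0.0771]
orientation: [0.064, 0.998, -0.0, -0.0]
contact_force: [-3.3, -2.3, 1.9]
opening: 0.0138
gripper_force: 30.0
```

Emit:
move_arm:
  targets:
    - [0.001,0.01,0,0,0]
    - [0.002,0.017,0,0,0]
    - [0.003,0.022,0,0,0]
    - [0.004,0.028,0,0,0]
    - [0.004,0.028,0,0,0]

```text
time_s: 4.35
tool_pos: [0.4907, 0.1633, 0.0771]
orientation: [0.064, 0.998, 0.0, -0.001]
contact_force: [-5.9, 2.2, 3.8]
opening: 0.0136
gripper_force: 30.0
```

```bash
python3 go.py .491 .163 .077 82.5
```

```text
t 4.35 pos [0.4907 0.1633 0.0771] psi 82.62 q [ 0.27 -0.14  1.96  0.    1.32 -1.17] F [-5.9  2.2  3.8] open 0.0136 grip 30.0
delta units [ 0.0008 -0.0006 -0.0003] yaw -0.002
```

Emit:
move_arm:
  targets:
    - [-0.001,0.004,0,0,0]
    - [-0.001,0.008,0,0,0]
    - [-0.001,0.012,0,0,0]
    - [-0.001,0.012,0,0,0]

```text
time_s: 4.85
tool_pos: [0.491, 0.1665, 0.0771]
orientation: [0.065, 0.998, -0.002, 0.0]
contact_force: [0.6, -15.5, 2.1]
opening: 0.0136
gripper_force: 30.0
```

```bash
python3 go.py .491 .163 .077 82.5
```

```text
t 4.85 pos [0.491  0.1665 0.0771] psi 82.59 q [ 0.28 -0.13  1.96 -0.    1.32 -1.16] F [  0.6 -15.5   2.1] open 0.0136 grip 30.0
delta units [ 0.     -0.0089 -0.0003] yaw -0.001
```

Emit:
move_arm:
  targets:
    - [0,-0.004,0,0,0.7]
    - [0,-0.004,0,0,0.7]
    - [0,-0.004,0,0,0.7]
    - [0,-0.004,0.15,0,1]
    - [0,-0.004,0.3,0,1]

```text
time_s: 5.48
tool_pos: [0.4903, 0.1664, 0.1984]
orientation: [0.064, 0.998, -0.0, -0.001]
contact_force: [0.3, -0.3, 0.6]
opening: 0.0593
gripper_force: 0.0
```

```bash
python3 go.py .541 -.273 .16 10
python3 - <<'E'
from h import *
p,d=shot("top");W=world("top",d)
print("fin",blob(W,(250,225,312,258),.075,.095))
print("handle",blob(W,(370,200,430,240),.05,.08));save(p,"pics/t1.png",3,(215,150,425,275))
E
```

```text
t 5.47 pos [0.4903 0.1664 0.1984] psi 82.61 q [ 0.28 -0.22  1.83  0.    1.53 -1.16] F [ 0.3 -0.3  0.6] open 0.0593 grip 0.0
delta units [ 0.1267 -1.0984 -0.0959] yaw -1.21
fin (0, array([nan, nan, nan]), array([0., 0.]), array([0., 0.]), 0.0)
handle (130, array([ 540.7, -272.4,   64.1]), array([ 540.7, -272.6]), array([19.9, 59.3]), 10.6)h.py:19: RuntimeWarning: Mean of empty slice.
  c,s,a=cv2.minAreaRect(S[:,:2].astype(np.float32)*1000);return len(S),np.round(S.mean(0)*1000,1),np.round(c,1),np.round(s,1),round(a,1)
  ret = um.true_divide(
```

Emit:
move_arm:
  targets:
    - [0.12,-1,-0.09,-0.7,1]
    - [0.12,-1,-0.09,-0.9,1]
    - [0.12,-1,-0.09,-0.9,1]
    - [0.12,-1,-0.09,-0.9,1]
    - [0.12,-1,-0.09,-0.9,1]

```text
time_s: 6.15
tool_pos: [0.5278, -0.1446, 0.1692]
orientation: [0.511, 0.86, 0.0, 0.0]
contact_force: [0.9, -0.3, 0.2]
opening: 0.0932
gripper_force: 0.0
```

```bash
python3 go.py .541 -.273 .10 10.3
```

```text
t 6.15 pos [ 0.5278 -0.1446  0.1692] psi 28.54 q [-0.31 -0.14  1.81  0.    1.47 -0.81] F [ 0.9 -0.3  0.2] open 0.0932 grip 0.0
delta units [ 0.0329 -0.3209 -0.1729] yaw -0.304
```

Emit:
move_arm:
  targets:
    - [0.033,-0.321,-0.1,-0.304,0.7]
    - [0.033,-0.321,-0.15,-0.304,0.7]
    - [0.033,-0.321,-0.173,-0.304,0.7]
    - [0.033,-0.321,-0.25,-0.304,0.7]
    - [0.033,-0.321,-0.298,-0.304,0.7]

```text
time_s: 6.78
tool_pos: [0.5408, -0.2704, 0.0486]
orientation: [0.638, 0.77, 0.0, -0.001]
contact_force: [0.2, -0.7, 0.2]
opening: 0.065
gripper_force: 0.0
```

Emit:
move_arm:
  targets:
    - [0,0,0,0,0]
    - [0,0,0,0,0]
    - [0,0,0,0,0]
    - [0,0,0,0,0]
    - [0,0,0,0,0]
  squeeze: 45

```text
time_s: 7.4
tool_pos: [0.5411, -0.2711, 0.0505]
orientation: [0.638, 0.77, -0.0, 0.0]
contact_force: [5.6, 1.7, -4.1]
opening: 0.0198
gripper_force: 23.3
```

```bash
python3 go.py .541 -.273 .05 10.3
```

```text
t 7.4 pos [ 0.5411 -0.2711  0.0505] psi 10.65 q [-0.51  0.08  1.8  -0.    1.26 -0.69] F [ 5.6  1.7 -4.1] open 0.0198 grip 23.3
delta units [-0.0003 -0.0047 -0.0012] yaw -0.006
```

Emit:
move_arm:
  targets:
    - [0,0,0.1,0,0]
    - [0,0,0.25,0,0]
    - [0.1,0.2,0.3,-0.15,0]
    - [0.2,0.4,0.3,-0.3,0]
    - [0.275,0.5,0.3,-0.3,0]

```text
time_s: 8.02
tool_pos: [0.6294, -0.1057, 0.1694]
orientation: [0.752, 0.659, 0.0, 0.0]
contact_force: [0.9, 0.1, -2.1]
opening: 0.0196
gripper_force: 45.0
```

```bash
python3 go.py .651 -.032 .12 -7.5
```

```text
t 8.03 pos [ 0.6294 -0.1057  0.1694] psi -7.52 q [-0.21  0.06  1.61 -0.    1.46 -0.08] F [ 0.9  0.1 -2.1] open 0.0196 grip 45.0
delta units [ 0.0541  0.1843 -0.1236] yaw 0.0
```

Descend to just above the bed in lane A (z → 0.1012).

Emit:
move_arm:
  targets:
    - [0.054,0.184,0,0,0]
    - [0.054,0.184,0,0,0]
    - [0.054,0.184,-0.12,0,0]
    - [0.054,0.184,-0.165,0,0]
    - [0.054,0.184,-0.17,0,0]

```text
time_s: 8.65
tool_pos: [0.6501, -0.0345, 0.1004]
orientation: [0.751, 0.66, -0.0, -0.0]
contact_force: [-0.2, -0.6, -1.9]
opening: 0.02
gripper_force: 45.0
```

```bash
python3 go.py .651 -.032 .101 -7.5
python3 - <<'E'
from h import *
p,d=shot("side");save(p,"pics/s1.png",2.5,(200,160,420,290))
E
```

```text
t 8.65 pos [ 0.6501 -0.0345  0.1004] psi -7.39 q [-0.09  0.14  1.65 -0.    1.36  0.04] F [-0.2 -0.6 -1.9] open 0.02 grip 45.0
delta units [0.0023 0.0062 0.0014] yaw -0.002
```

View pics/s1.png

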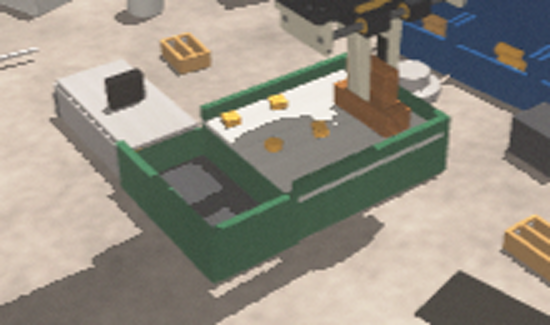

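The scraper stands behind the two right-lane chips at crop (320,130) and (275,145). The cover is open and the well is empty. Next is the stroke.

Emit:
move_arm:
  targets:
    - [-0.036,0.005,0,0,0]
    - [-0.072,0.01,0,0,0]
    - [-0.108,0.014,0,0,0]
    - [-0.144,0.019,0,0,0]
    - [-0.18,0.024,0,0,0]

```text
time_s: 9.32
tool_pos: [0.5774, -0.0241, 0.1011]
orientation: [0.751, 0.66, 0.0, 0.0]
contact_force: [-0.4, -0.5, -1.4]
opening: 0.0196
gripper_force: 45.0
```

Emit:
move_arm:
  targets:
    - [-0.036,0.005,0,0,0]
    - [-0.072,0.01,0,0,0]
    - [-0.108,0.014,0,0,0]
    - [-0.144,0.019,0,0,0]
    - [-0.17,0.022,0,0,0]

```text
time_s: 9.95
tool_pos: [0.5096, -0.0153, 0.101]
orientation: [0.751, 0.66, 0.0, 0.0]
contact_force: [-0.3, 0.5, -1.4]
opening: 0.0199
gripper_force: 45.0
```

Emit:
move_arm:
  targets:
    - [0,0,0,0,0]
    - [0,0,0,0,0]

```text
time_s: 10.2
tool_pos: [0.5107, -0.0154, 0.101]
orientation: [0.751, 0.66, 0.0, 0.0]
contact_force: [0.3, 0.6, -1.8]
opening: 0.02
gripper_force: 45.0
```

```bash
python3 go.py .651 .007 .101 -7.5
python3 - <<'E'
from h import *
p,d=shot("side");save(p,"pics/s2.png",2.5,(200,160,420,290))
E
```

```text
t 10.2 pos [ 0.5107 -0.0154  0.101 ] psi -7.35 q [-0.08 -0.17  1.95 -0.    1.36  0.05] F [ 0.3  0.6 -1.8] open 0.02 grip 45.0
delta units [ 3.507e-01  5.610e-02 -1.000e-04] yaw -0.002
```

View pics/s2.png

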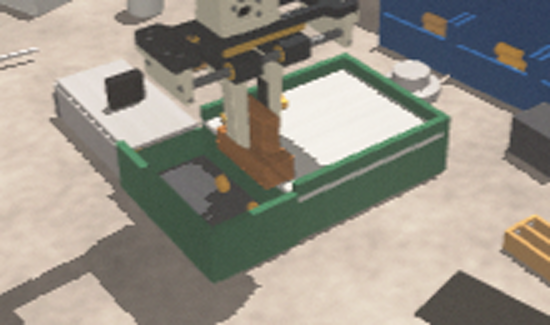

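The two right-lane chips are in the well, at crop (222,184) and (252,207). Lane B next.

Emit:
move_arm:
  targets:
    - [0,0,0.1,0,0]
    - [0.15,0.03,0.1,0,0]
    - [0.3,0.05,0.1,0,0]
    - [0.364,0.063,0.1,0,0]
    - [0.364,0.063,0.1,0,0]

```text
time_s: 10.88
tool_pos: [0.6574, 0.0101, 0.1397]
orientation: [0.751, 0.66, -0.001, -0.001]
contact_force: [-0.2, -1.2, -2.5]
opening: 0.0195
gripper_force: 45.0
```

Emit:
move_arm:
  targets:
    - [0,0,-0.06,0,0]
    - [0,0,-0.095,0,0]
    - [0,0,-0.1,0,0]

```text
time_s: 11.25
tool_pos: [0.6553, 0.0097, 0.1]
orientation: [0.751, 0.66, -0.001, -0.001]
contact_force: [0.2, 0.6, -1.6]
opening: 0.0199
gripper_force: 45.0
```

```bash
python3 go.py .6565 .0098 .101 -7.5
```

```text
t 11.25 pos [0.6553 0.0097 0.1   ] psi -7.36 q [-0.02  0.15  1.64 -0.    1.36  0.1 ] F [ 0.2  0.6 -1.6] open 0.0199 grip 45.0
delta units [0.0029 0.0003 0.0025] yaw -0.002
```

Emit:
move_arm:
  targets:
    - [-0.036,0.005,0.002,0,0]
    - [-0.072,0.01,0.002,0,0]
    - [-0.108,0.014,0.002,0,0]
    - [-0.144,0.019,0.002,0,0]
    - [-0.18,0.024,0.002,0,0]

```text
time_s: 11.88
tool_pos: [0.583, 0.0195, 0.1019]
orientation: [0.751, 0.66, 0.0, 0.0]
contact_force: [0.2, -0.7, -2.5]
opening: 0.0197
gripper_force: 45.0
```

Emit:
move_arm:
  targets:
    - [-0.036,0.005,0,0,0]
    - [-0.072,0.01,0,0,0]
    - [-0.108,0.014,0,0,0]
    - [-0.144,0.019,0,0,0]
    - [-0.168,0.022,0,0,0]

```text
time_s: 12.5
tool_pos: [0.516, 0.0283, 0.1018]
orientation: [0.751, 0.66, 0.0, 0.0]
contact_force: [-0.4, 0.0, -2.4]
opening: 0.0199
gripper_force: 45.0
```

Emit:
move_arm:
  targets:
    - [0,0,0,0,0]
    - [0,0,0,0,0]
    - [0,0,0.1,0,0]
    - [0,0,0.25,0,0]
    - [0.1,-0.05,0.3,0,0]

```text
time_s: 13.12
tool_pos: [0.5577, 0.0087, 0.2267]
orientation: [0.751, 0.661, 0.002, 0.002]
contact_force: [0.0, -0.3, -1.3]
opening: 0.0198
gripper_force: 45.0
```

```bash
python3 go.py .5513 -.2746 .17 8
python3 - <<'E'
from h import *
p,d=shot("side");save(p,"pics/s3.png",2.5,(200,160,420,290))
E
```

```text
t 13.12 pos [0.5577 0.0087 0.2267] psi -7.27 q [-0.03 -0.14  1.72  0.    1.56  0.1 ] F [ 0.  -0.3 -1.3] open 0.0198 grip 45.0
delta units [-0.0161 -0.7082 -0.1418] yaw 0.254
```

View pics/s3.png

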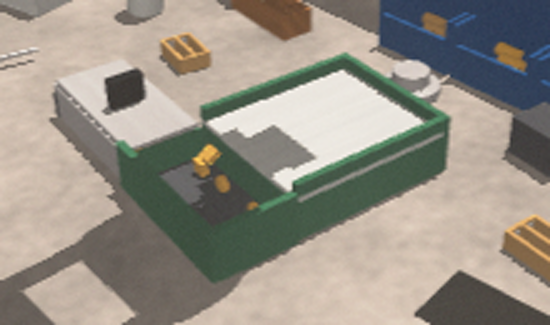

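The bed is clean and all four chips are in the well, around crop (205,155)–(252,207). Now the scraper goes back to the mat.

Emit:
move_arm:
  targets:
    - [-0.016,-0.15,-0.05,0.1,0]
    - [-0.016,-0.3,-0.1,0.254,0]
    - [-0.016,-0.45,-0.14,0.254,0]
    - [-0.016,-0.6,-0.14,0.254,0]
    - [-0.016,-0.708,-0.14,0.254,0]

```text
time_s: 13.8
tool_pos: [0.5502, -0.2777, 0.165]
orientation: [0.657, 0.754, -0.0, -0.0]
contact_force: [-0.5, 0.9, -1.9]
opening: 0.0198
gripper_force: 45.0
```

```bash
python3 go.py .5513 -.2746 .051 7
python3 - <<'E'
from h import *
p,d=shot("side");save(p,"pics/s4.png",2,(300,140,600,380))
E
```

```text
t 13.8 pos [ 0.5502 -0.2777  0.165 ] psi 7.81 q [-0.51  0.02  1.67 -0.    1.46 -0.65] F [-0.5  0.9 -1.9] open 0.0198 grip 45.0
delta units [ 0.0027  0.0079 -0.285 ] yaw -0.014
```

View pics/s4.png

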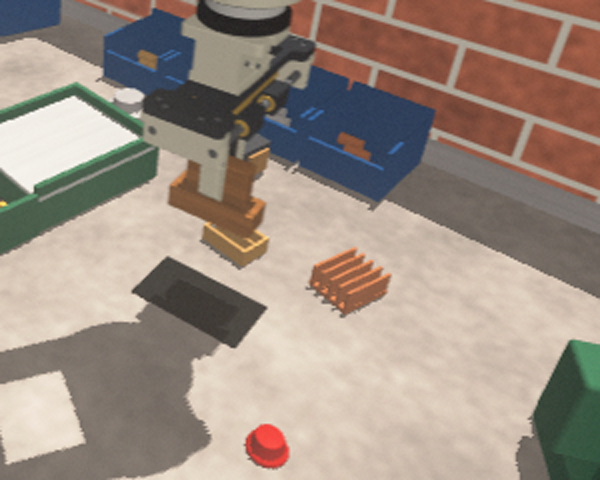

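The scraper hangs level in the grip above the mat, whose centre is at crop (200,300). Lowering.

Emit:
move_arm:
  targets:
    - [0.003,0.008,-0.12,0,0]
    - [0.003,0.008,-0.22,0,0]
    - [0.003,0.008,-0.27,0,0]
    - [0.003,0.008,-0.282,0,0]
    - [0.003,0.008,-0.286,0,0]

```text
time_s: 14.48
tool_pos: [0.5523, -0.2721, 0.0526]
orientation: [0.657, 0.754, 0.0, 0.001]
contact_force: [-0.9, -0.7, -2.0]
opening: 0.02
gripper_force: 45.0
```

```bash
python3 go.py .5513 -.2746 .0503 7
```

```text
t 14.47 pos [ 0.5523 -0.2721  0.0526] psi 7.9 q [-0.5   0.1   1.77 -0.    1.27 -0.64] F [-0.9 -0.7 -2. ] open 0.02 grip 45.0
delta units [-0.0026 -0.0063 -0.0056] yaw -0.015
```

Emit:
move_arm:
  targets:
    - [0,0,-0.004,0,0]
    - [0,0,-0.006,0,0]
    - [0,0,-0.006,0,0]

```text
time_s: 14.85
tool_pos: [0.5518, -0.2719, 0.0494]
orientation: [0.657, 0.754, 0.0, 0.0]
contact_force: [-0.5, 1.7, -0.3]
opening: 0.0198
gripper_force: 45.0
```

```bash
python3 go.py .5513 -.2746 .0503 7
```

```text
t 14.85 pos [ 0.5518 -0.2719  0.0494] psi 7.89 q [-0.5   0.1   1.77 -0.    1.26 -0.64] F [-0.5  1.7 -0.3] open 0.0198 grip 45.0
delta units [-0.0013 -0.0067  0.0022] yaw -0.015
```

Emit:
move_arm:
  targets:
    - [0,0,0,0,0.7]
    - [0,0,0,0,0.7]
    - [0,0,0,0,0.7]
    - [0,0,0.12,0,0.7]
    - [0,0,0.27,0,0.7]

```text
time_s: 15.48
tool_pos: [0.551, -0.2715, 0.1571]
orientation: [0.657, 0.754, -0.0, -0.001]
contact_force: [1.0, -0.1, 0.6]
opening: 0.0639
gripper_force: 0.0
```

Emit:
move_arm:
  targets:
    - [-0.05,0.3,0.1,0.5,0.7]
    - [-0.1,0.5,0.1,0.9,0.7]
    - [-0.15,0.8,0.1,0.9,0.7]
    - [-0.15,1,0.1,0.95,0.7]
    - [-0.15,1,0.1,0.95,0.7]

```text
time_s: 16.1
tool_pos: [0.5023, 0.0345, 0.1938]
orientation: [0.242, 0.97, 0.0, 0.0]
contact_force: [1.4, -0.0, -1.1]
opening: 0.0652
gripper_force: 0.0
```

```bash
python3 go.py .4904 .1655 .12 82.6
python3 - <<'E'
from h import *
p,d=shot("top");W=world("top",d)
print("handle",blob(W,(370,200,430,240),.05,.08),"mat 551,-277")
E
```

```text
t 16.1 pos [0.5023 0.0345 0.1938] psi 61.94 q [ 0.02 -0.25  1.86  0.    1.53 -1.06] F [ 1.4 -0.  -1.1] open 0.0652 grip 0.0
delta units [-0.0298  0.3276 -0.1845] yaw 0.344
handle (131, array([ 552.6, -272.5,   64.3]), array([ 552.8, -272.6]), array([19.9, 59.4]), 8.0) mat 551,-277
```

Emit:
move_arm:
  targets:
    - [-0.03,0.15,-0.05,0.17,0.6]
    - [-0.03,0.28,-0.1,0.344,0.6]
    - [-0.03,0.328,-0.16,0.344,0.6]
    - [-0.03,0.328,-0.24,0.344,0.6]
    - [-0.03,0.328,-0.292,0.344,0.6]

```text
time_s: 16.77
tool_pos: [0.4904, 0.1641, 0.0752]
orientation: [0.067, 0.998, -0.0, -0.0]
contact_force: [0.4, 0.2, 0.3]
opening: 0.0558
gripper_force: 0.0
```

Emit:
move_arm:
  targets:
    - [0,0,0,0,0.3]
    - [0,0,0,0,0]
    - [0,0,0,0,0]
    - [0,0,0,0,0]
    - [0,0,0,0,0]
  squeeze: 30

```text
time_s: 17.4
tool_pos: [0.4912, 0.164, 0.0771]
orientation: [0.068, 0.998, 0.0, 0.0]
contact_force: [-1.0, 0.3, 3.6]
opening: 0.0139
gripper_force: 30.0
```

```bash
python3 go.py .4702 .0068 .077 82.6
```

```text
t 17.4 pos [0.4912 0.164  0.0771] psi 82.24 q [ 0.27 -0.14  1.96  0.    1.31 -1.16] F [-1.   0.3  3.6] open 0.0139 grip 30.0
delta units [-5.250e-02 -3.929e-01 -3.000e-04] yaw 0.006
```

Emit:
move_arm:
  targets:
    - [-0.009,-0.07,0,0,0]
    - [-0.018,-0.14,0,0,0]
    - [-0.027,-0.21,0,0,0]
    - [-0.036,-0.28,0,0,0]
    - [-0.045,-0.345,0,0,0]

```text
time_s: 18.02
tool_pos: [0.4731, 0.0252, 0.0771]
orientation: [0.068, 0.998, 0.0, 0.001]
contact_force: [5.6, 2.5, -0.5]
opening: 0.0137
gripper_force: 30.0
```

Emit:
move_arm:
  targets:
    - [-0.002,-0.013,0,0,0]
    - [-0.003,-0.026,0,0,0]
    - [-0.005,-0.037,0,0,0]
    - [-0.006,-0.046,0,0,0]
    - [-0.006,-0.046,0,0,0]

```text
time_s: 18.65
tool_pos: [0.4709, 0.0076, 0.0771]
orientation: [0.067, 0.998, -0.0, 0.0]
contact_force: [1.0, -1.3, 6.4]
opening: 0.0138
gripper_force: 30.0
```

```bash
python3 go.py .4702 .0068 .077 82.6
```

```text
t 18.65 pos [0.4709 0.0076 0.0771] psi 82.26 q [-0.04 -0.25  2.06 -0.    1.33 -1.47] F [ 1.  -1.3  6.4] open 0.0138 grip 30.0
delta units [-0.0017 -0.0021 -0.0002] yaw 0.006
```

Emit:
move_arm:
  targets:
    - [-0.001,-0.006,0,0,0]
    - [-0.001,-0.01,0,0,0]
    - [-0.001,-0.014,0,0,0]
    - [-0.001,-0.014,0,0,0]

```text
time_s: 19.15
tool_pos: [0.4709, 0.007, 0.0771]
orientation: [0.067, 0.998, 0.005, 0.001]
contact_force: [5.9, 49.2, 4.1]
opening: 0.0141
gripper_force: 30.0
```

```bash
python3 go.py .4702 .0068 .077 82.6
```

```text
t 19.15 pos [0.4709 0.007  0.0771] psi 82.32 q [-0.05 -0.25  2.06  0.01  1.33 -1.49] F [ 5.9 49.2  4.1] open 0.0141 grip 30.0
delta units [-0.0016 -0.0004 -0.0002] yaw 0.005
```

The cover is against its shut stop (49 N at the stop). Release and go to the right holder.

Emit:
move_arm:
  targets:
    - [0.001,0.011,0,0,0]
    - [0.001,0.012,0,0,0.6]
    - [0.001,0.012,0,0,0.6]
    - [0.001,0.012,0,0,0.6]
    - [0.001,0.012,0.15,0,0.6]

```text
time_s: 19.77
tool_pos: [0.4685, 0.0066, 0.1334]
orientation: [0.068, 0.998, -0.0, -0.004]
contact_force: [1.1, -0.9, 0.6]
opening: 0.0494
gripper_force: 0.0
```

Emit:
move_arm:
  targets:
    - [0,0,0.15,0,1]
    - [0.15,-0.2,0.25,0,1]
    - [0.3,-0.4,0.25,0,1]
    - [0.445,-0.55,0.25,0,1]
    - [0.445,-0.65,0.25,0,1]

```text
time_s: 20.4
tool_pos: [0.6148, -0.1932, 0.2333]
orientation: [0.068, 0.998, 0.0, -0.0]
contact_force: [0.3, 0.3, 1.1]
opening: 0.0926
gripper_force: 0.0
```

```bash
python3 go.py .649 -.2515 .10 82.1
python3 - <<'E'
from h import *
p,d=shot("top");save(p,"pics/t2.png",4,(225,170,420,270));W=world("top",d)
print("fin",blob(W,(280,225,335,262),.07,.1));print("holdR",blob(W,(378,178,405,201),.012,.03));print("scr",blob(W,(370,205,430,240),.055,.08))
E
```

```text
t 20.4 pos [ 0.6148 -0.1932  0.2333] psi 82.24 q [-0.34  0.05  1.52  0.    1.57 -1.78] F [0.3 0.3 1.1] open 0.0926 grip 0.0
delta units [ 0.0855 -0.1459 -0.3332] yaw -0.002
fin (62, array([471.1,   5.2,  80.6]), array([471.3,   5.2]), array([13.4, 39.3]), 83.4)
holdR (0, array([nan, nan, nan]), array([0., 0.]), array([0., 0.]), 0.0)
scr (130, array([ 552.9, -272.7,   64.1]), array([ 552.9, -273.1]), array([19.8, 58.7]), 7.9)h.py:19: RuntimeWarning: Mean of empty slice.
  c,s,a=cv2.minAreaRect(S[:,:2].astype(np.float32)*1000);return len(S),np.round(S.mean(0)*1000,1),np.round(c,1),np.round(s,1),round(a,1)
  ret = um.true_divide(
```

View pics/t2.png

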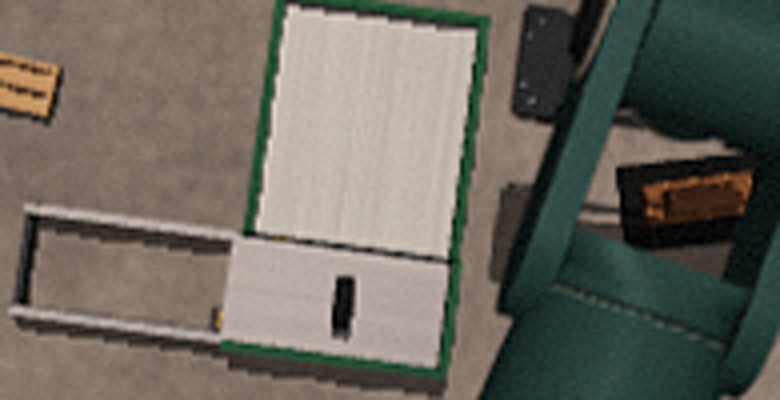

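There are yellow specks at crop (219,318) and (283,238) by the cover's left end. They may be chips showing at the gaps, so I'll check them.

Run:
```python
from h import *
p,d=shot("top");W=world("top",d);s,ds=shot("side");Ws=world("side",ds)
ex=np.array([.9915,-.1300]);ey=np.array([.1300,.9915]);c=np.array([.603,-.0133])
def loc(P): q=P[...,:2]-c; return np.stack([q@ex*1000,q@ey*1000,P[...,2]*1000],-1)
for im,WW,n in((p,W,"top"),(s,Ws,"side")):
    i=im.astype(int);L=loc(WW);m=(i[...,0]>120)&(i[...,0]>i[...,2]*1.8)&(abs(L[...,0]+120)<70)&(abs(L[...,1])<110)
    v,u=np.where(m)
    for a,b in zip(v,u): print(n,b,a,i[a,b],L[a,b].round(0))
save(s,"pics/s5.png",6,(205,175,325,270))
```

```text
top 622 209 [164 115  71] [-115.   20. 1578.]
top 629 240 [134  91  55] [-115.   20. 1578.]
top 279 250 [138  99  46] [-160.   95.   38.]
top 279 251 [140 109  56] [-163.   94.   34.]
top 624 254 [149 105  66] [-115.   20. 1578.]
top 444 255 [148  27  26] [-115.   20. 1578.]
top 627 267 [144  99  63] [-115.   20. 1578.]
top 179 268 [124  20  20] [-115.   20. 1578.]
top 175 269 [166  29  26] [-115.   20. 1578.]
top 629 269 [151 104  66] [-115.   20. 1578.]
top 630 273 [145  97  62] [-115.   20. 1578.]
top 583 303 [199 158 102] [-115.   20. 1578.]
top 580 304 [194 156  98] [-115.   20. 1578.]
top 542 305 [186 145  92] [-115.   20. 1578.]
top 503 311 [169 122  78] [-115.   20. 1578.]
top 506 311 [164 114  71] [-115.   20. 1578.]
top 551 312 [177 127  79] [-115.   20. 1578.]
top 508 317 [160 113  70] [-115.   20. 1578.]
top 487 320 [212 171 109] [-115.   20. 1578.]
top 503 323 [164 116  72] [-115.   20. 1578.]
top 544 325 [162 113  67] [-115.   20. 1578.]
top 507 337 [165 118  71] [-115.   20. 1578.]
top 520 343 [162 117  71] [-115.   20. 1578.]
top 508 344 [164 116  72] [-115.   20. 1578.]
top 496 346 [187 145  89] [-115.   20. 1578.]
top 529 346 [162 118  71] [-115.   20. 1578.]
top 544 358 [157 109  65] [-115.   20. 1578.]
top 583 362 [178 132  84] [-115.   20. 1578.]
top 527 363 [159 113  70] [-115.   20. 1578.]
top 575 363 [159 115  70] [-115.   20. 1578.]
top 564 364 [163 117  70] [-115.   20. 1578.]
top 490 367 [189 144  93] [-115.   20. 1578.]
top 7 385 [138  90  55] [-115.   20. 1578.]
```

View pics/s5.png

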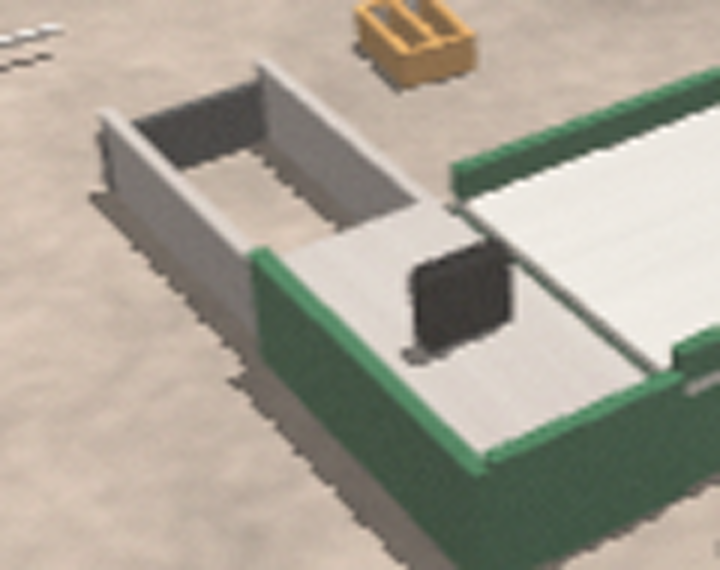

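Run:
```python
from h import *
p,d=shot("top");W=world("top",d)
a=cv2.imread("pics/s3.png")[120:230,110:280];a=cv2.resize(a,(400,260),interpolation=cv2.INTER_CUBIC)
b=cv2.resize(p[...,::-1][222:262,270:330],(780,520)[:2] if 0 else (480,320),interpolation=cv2.INTER_NEAREST)
t=cv2.imread("pics/t1.png");t=t[(222-150)*3:(262-150)*3,(270-215)*3:(330-215)*3];t=cv2.resize(t,(400,267))
o=np.zeros((600,800,3),np.uint8);o[:260,:400]=a;o[:267,400:]=t;o[270:590,:480]=b;cv2.imwrite("pics/m.png",o)
ex=np.array([.9915,-.1300]);ey=np.array([.1300,.9915]);c=np.array([.603,-.0133])
for uv in [(279.5,250.5),(296,229.5)]:
  for z in(.008,.02,.035,.04):
    P=ray("top",[uv],z)[0,:2]-c;print(uv,z,round(P@ex*1000,1),round(P@ey*1000,1))
```

```text
(279.5, 250.5) 0.008 -162.2 94.4
(279.5, 250.5) 0.02 -161.9 93.8
(279.5, 250.5) 0.035 -161.4 93.1
(279.5, 250.5) 0.04 -161.3 92.9
(296, 229.5) 0.008 -90.1 52.2
(296, 229.5) 0.02 -90.3 51.9
(296, 229.5) 0.035 -90.5 51.6
(296, 229.5) 0.04 -90.6 51.5
```

View pics/m.png

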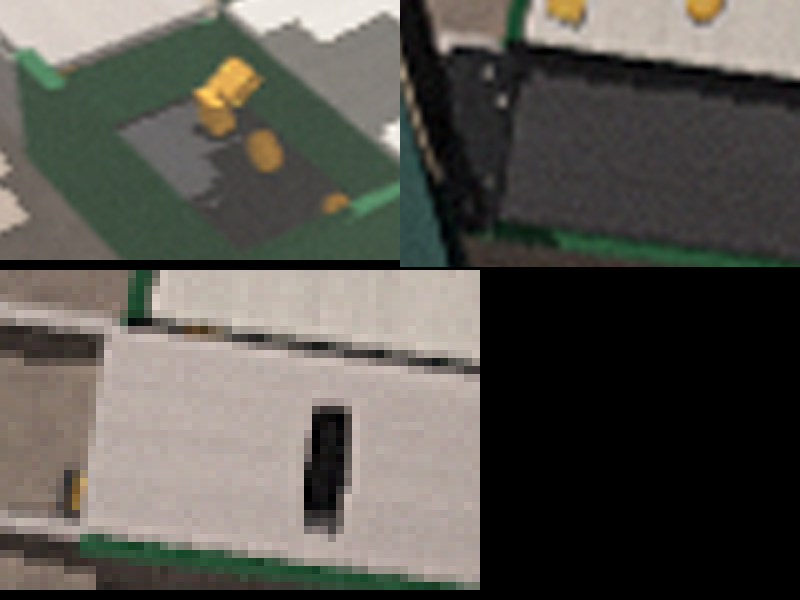

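All four chips show in the well in the earlier frame, at panel (250,80), (215,115), (265,150) and (335,200). The brass speck at the left end was already at the well's end wall under the cover, with a count of four without it, so it looks like the fixture's plunger. On to the right holder.

Emit:
move_arm:
  targets:
    - [0.086,-0.146,-0.1,0,0.95]
    - [0.086,-0.146,-0.2,0,0.95]
    - [0.086,-0.146,-0.35,0,0.95]
    - [0.086,-0.146,-0.46,0,0.95]
    - [0.086,-0.146,-0.515,0,0.95]

```text
time_s: 21.22
tool_pos: [0.647, -0.2483, 0.0254]
orientation: [0.067, 0.998, 0.0, -0.001]
contact_force: [0.6, 0.0, 1.1]
opening: 0.0884
gripper_force: 0.0
```

```bash
python3 go.py .649 -.2515 .025 82.1
```

```text
t 21.23 pos [ 0.647  -0.2483  0.0254] psi 82.29 q [-0.4   0.29  1.6   0.    1.25 -1.84] F [0.6 0.  1.1] open 0.0884 grip 0.0
delta units [ 0.005 -0.008 -0.001] yaw -0.003
```

Emit:
move_arm:
  targets:
    - [0,-0.004,0,0,0]
    - [0,-0.004,0,0,0]
    - [0,-0.004,0,0,0]
    - [0,-0.004,0,0,0]
    - [0,-0.004,0,0,0]
  squeeze: 25

```text
time_s: 21.85
tool_pos: [0.6488, -0.2515, 0.0293]
orientation: [0.068, 0.998, -0.0, 0.001]
contact_force: [-1.4, 1.3, 6.4]
opening: 0.0597
gripper_force: 25.0
```

Emit:
move_arm:
  targets:
    - [0,0,0,0,0]
    - [0,0,0.05,0,0]
    - [0,0,0.2,0,0]
    - [0,0.05,0.3,0,0]

```text
time_s: 22.35
tool_pos: [0.6484, -0.2321, 0.1519]
orientation: [0.068, 0.998, -0.001, 0.001]
contact_force: [0.1, 0.8, -0.3]
opening: 0.0598
gripper_force: 25.0
```

```bash
python3 go.py .6427 -.0185 .145 82.5
```

```text
t 22.35 pos [ 0.6484 -0.2321  0.1519] psi 82.17 q [-0.38  0.18  1.52 -0.    1.44 -1.81] F [ 0.1  0.8 -0.3] open 0.0598 grip 25.0
delta units [-0.0142  0.534  -0.0171] yaw 0.005
```

Emit:
move_arm:
  targets:
    - [-0.009,0.15,0,0,0]
    - [-0.009,0.3,0,0,0]
    - [-0.009,0.44,0,0,0]
    - [-0.009,0.533,0,0,0]
    - [-0.009,0.533,-0.08,0,0]

```text
time_s: 22.98
tool_pos: [0.6458, -0.0156, 0.1194]
orientation: [0.066, 0.998, 0.0, 0.003]
contact_force: [0.2, -0.6, -1.1]
opening: 0.0597
gripper_force: 25.0
```

```bash
python3 go.py .6446 -.0188 .081 82.5
```

```text
t 22.98 pos [ 0.6458 -0.0156  0.1194] psi 82.41 q [-0.06  0.11  1.65  0.    1.38 -1.5 ] F [ 0.2 -0.6 -1.1] open 0.0597 grip 25.0
delta units [-0.0031 -0.008  -0.0961] yaw 0.002
```

Emit:
move_arm:
  targets:
    - [-0.003,-0.006,-0.05,0,0]
    - [-0.003,-0.006,-0.08,0,0]
    - [-0.003,-0.006,-0.092,0,0]
    - [-0.003,-0.006,-0.096,0,0]
    - [-0.003,-0.006,-0.098,0,0]

```text
time_s: 23.6
tool_pos: [0.6435, -0.0211, 0.0791]
orientation: [0.068, 0.998, -0.0, 0.0]
contact_force: [-16.7, -0.2, 25.8]
opening: 0.0599
gripper_force: 25.0
```

```bash
python3 go.py .6446 -.0188 .079 82.5
```

```text
t 23.6 pos [ 0.6435 -0.0211  0.0791] psi 82.21 q [-0.07  0.14  1.69 -0.    1.32 -1.51] F [-16.7  -0.2  25.8] open 0.0599 grip 25.0
delta units [ 0.0028  0.0057 -0.0003] yaw 0.005
```

Emit:
move_arm:
  targets:
    - [0,0,0.004,0,0]
    - [0,0,0.004,0,0.8]
    - [0,0,0.004,0,0.8]
    - [0,0,0.004,0,0.8]
    - [0,0,0.1,0,0.8]

```text
time_s: 24.22
tool_pos: [0.6419, -0.0204, 0.1136]
orientation: [0.068, 0.998, 0.0, -0.003]
contact_force: [0.1, -0.1, 0.7]
opening: 0.0743
gripper_force: 0.0
```

Emit:
move_arm:
  targets:
    - [0,0,0.15,0,1]
    - [0,0.15,0.2,-0.05,1]
    - [0,0.3,0.2,-0.1,1]
    - [0,0.45,0.2,-0.11,1]
    - [0,0.6,0.2,-0.11,1]

```text
time_s: 24.85
tool_pos: [0.643, 0.2214, 0.1964]
orientation: [0.125, 0.992, 0.0, 0.0]
contact_force: [0.4, -0.5, -0.2]
opening: 0.0931
gripper_force: 0.0
```

```bash
python3 go.py .6404 .261 .027 75.7
python3 - <<'E'
from h import *
p,d=shot("top");W=world("top",d);print("h0 on bed",blob(W,(284,175,345,232),.0655,.075))
print("scr",blob(W,(370,205,430,240),.055,.08));np.savez("/tmp/t3.npz",p=p,W=W)
E
```

```text
t 24.85 pos [0.643  0.2214 0.1964] psi 75.63 q [ 0.29  0.14  1.49 -0.    1.51 -1.03] F [ 0.4 -0.5 -0.2] open 0.0931 grip 0.0
delta units [-0.0066  0.0989 -0.4234] yaw 0.001
h0 on bed (214, array([617. , -20.4,  68.9]), array([606.8, -10.9]), array([170.3, 172.2]), 85.7)
scr (130, array([ 552.8, -272.4,   64.4]), array([ 552.8, -273.3]), array([19.8, 59.5]), 7.7)
```

Emit:
move_arm:
  targets:
    - [-0.007,0.099,-0.1,0,0.95]
    - [-0.007,0.099,-0.22,0,0.95]
    - [-0.007,0.099,-0.34,0,0.95]
    - [-0.007,0.099,-0.41,0,0.95]
    - [-0.007,0.099,-0.424,0,0.95]

```text
time_s: 25.52
tool_pos: [0.6396, 0.2588, 0.0245]
orientation: [0.125, 0.992, -0.001, -0.001]
contact_force: [-0.2, -0.7, 0.7]
opening: 0.0882
gripper_force: 0.0
```

Emit:
move_arm:
  targets:
    - [0,0,0,0,0]
    - [0,0,0,0,0]
    - [0,0,0,0,0]
    - [0,0,0,0,0]
    - [0,0,0,0,0]

```text
time_s: 26.15
tool_pos: [0.641, 0.2593, 0.0279]
orientation: [0.125, 0.992, 0.0, 0.001]
contact_force: [-1.2, 0.9, 6.9]
opening: 0.0598
gripper_force: 25.0
```

```bash
python3 go.py .6404 .261 .027 75.7
```

```text
t 26.15 pos [0.641  0.2593 0.0279] psi 75.64 q [ 0.35  0.28  1.61  0.    1.25 -0.97] F [-1.2  0.9  6.9] open 0.0598 grip 25.0
delta units [-0.0015  0.0042 -0.0022] yaw 0.001
```

Emit:
move_arm:
  targets:
    - [0,0,0,0,0]
    - [0,0,0.05,0,0]
    - [0,0,0.2,0,0]
    - [0,0,0.3,0,0]
    - [-0.05,-0.12,0.3,0.05,0]

```text
time_s: 26.78
tool_pos: [0.6219, 0.2126, 0.152]
orientation: [0.097, 0.995, 0.001, 0.003]
contact_force: [1.5, -0.1, -1.1]
opening: 0.0601
gripper_force: 25.0
```

```bash
python3 go.py .5614 -.0078 .15 82.5
```

```text
t 26.77 pos [0.6219 0.2126 0.152 ] psi 78.83 q [ 0.29  0.11  1.59  0.    1.43 -1.09] F [ 1.5 -0.1 -1.1] open 0.0601 grip 25.0
delta units [-0.1513 -0.551  -0.0049] yaw 0.061
```

Emit:
move_arm:
  targets:
    - [-0.04,-0.14,0,0.03,0]
    - [-0.08,-0.28,0,0.061,0]
    - [-0.12,-0.42,0,0.061,0]
    - [-0.151,-0.551,0,0.061,0]
    - [-0.151,-0.551,-0.07,0.061,0]

```text
time_s: 27.4
tool_pos: [0.5605, -0.0123, 0.1219]
orientation: [0.069, 0.998, -0.0, 0.002]
contact_force: [-0.3, 0.2, -0.0]
opening: 0.0596
gripper_force: 25.0
```

```bash
python3 go.py .5614 -.0078 .079 82.5
```

```text
t 27.4 pos [ 0.5605 -0.0123  0.1219] psi 82.1 q [-0.07 -0.08  1.83 -0.    1.38 -1.5 ] F [-0.3  0.2 -0. ] open 0.0596 grip 25.0
delta units [ 0.0023  0.0113 -0.1072] yaw 0.007
```

Emit:
move_arm:
  targets:
    - [0.002,0.008,-0.05,0,0]
    - [0.002,0.008,-0.08,0,0]
    - [0.002,0.008,-0.095,0,0]
    - [0.002,0.008,-0.1,0,0]
    - [0.002,0.008,-0.1,0,0]

```text
time_s: 28.02
tool_pos: [0.5611, -0.0059, 0.0791]
orientation: [0.067, 0.998, -0.0, 0.0]
contact_force: [0.1, -0.4, -0.6]
opening: 0.0598
gripper_force: 25.0
```

```bash
python3 go.py .5614 -.0078 .079 82.5
```

```text
t 28.02 pos [ 0.5611 -0.0059  0.0791] psi 82.32 q [-0.06 -0.04  1.87 -0.    1.31 -1.49] F [ 0.1 -0.4 -0.6] open 0.0598 grip 25.0
delta units [ 0.0007 -0.0047 -0.0002] yaw 0.003
```

Emit:
move_arm:
  targets:
    - [0,0,-0.003,0,0]
    - [0,0,-0.003,0,0.8]
    - [0,0,-0.003,0,0.8]
    - [0,0,-0.003,0,0.8]
    - [0,0,0.1,0,0.8]

```text
time_s: 28.65
tool_pos: [0.5595, -0.006, 0.1164]
orientation: [0.067, 0.998, -0.0, -0.003]
contact_force: [0.5, 0.9, 1.1]
opening: 0.0742
gripper_force: 0.0
```

Emit:
move_arm:
  targets:
    - [0,0,0.2,0,0.8]
    - [-0.1,0.15,0.3,0,0.8]
    - [-0.2,0.3,0.35,0,0.8]
    - [-0.25,0.45,0.35,0,0.8]
    - [-0.3,0.6,0.35,0,0.8]

```text
time_s: 29.28
tool_pos: [0.4535, 0.199, 0.2577]
orientation: [0.067, 0.998, 0.0, 0.001]
contact_force: [0.9, -0.3, -1.1]
opening: 0.0745
gripper_force: 0.0
```

Run:
```python
from h import *
p,d=shot("top");W=world("top",d);save(p,"pics/t4.png",3.8,(225,140,435,275))
ex=np.array([.9915,-.1300]);ey=np.array([.1300,.9915]);c=np.array([.603,-.0133])
L=np.stack([(W[...,:2]-c)@ex*1000,(W[...,:2]-c)@ey*1000,W[...,2]*1000],-1)
m=(abs(L[...,0])<85)&(abs(L[...,1])<70)
for s in(1,-1):
    q=L[m&(L[...,0]*s>0)&(L[...,2]>64)&(L[...,2]<80)];print(len(q),q.min(0).round(),q.max(0).round(),np.percentile(q[:,2],[5,50,95]).round(1),cv2.minAreaRect(q[:,:2].astype(np.float32)))
print("scr",blob(W,(370,205,430,240),.055,.08),"fin",blob(W,(280,225,335,262),.07,.1))
print("gap",L[228:232,292:300,2].round(0))
```

```text
113 [ 21. -35.  64.] [61. 25. 78.] [65.8 71.  75.3] ((41.2150993347168, -4.883161544799805), (59.292964935302734, 40.2601203918457), 89.73368835449219)
114 [-64. -31.  64.] [-24.  29.  78.] [65.1 70.3 75.4] ((-44.174171447753906, -1.099710464477539), (59.49449920654297, 39.94355010986328), 89.83747100830078)
scr (130, array([ 552.9, -272.7,   64.1]), array([ 552.9, -273.1]), array([19.8, 59.1]), 7.7) fin (63, array([472.9,   7.4,  79.2]), array([498.8,  29.4]), array([104.4,  32.9]), 41.7)
gap [[48. 47. 49. 49. 48. 54. 50. 52.]
 [10. 31. 28. 25. 51. 54. 52. 49.]
 [46. 47. 33. 29. 30. 29.  9.  7.]
 [47. 42. 44. 48. 37. 52. 47. 42.]]
```

View pics/t4.png

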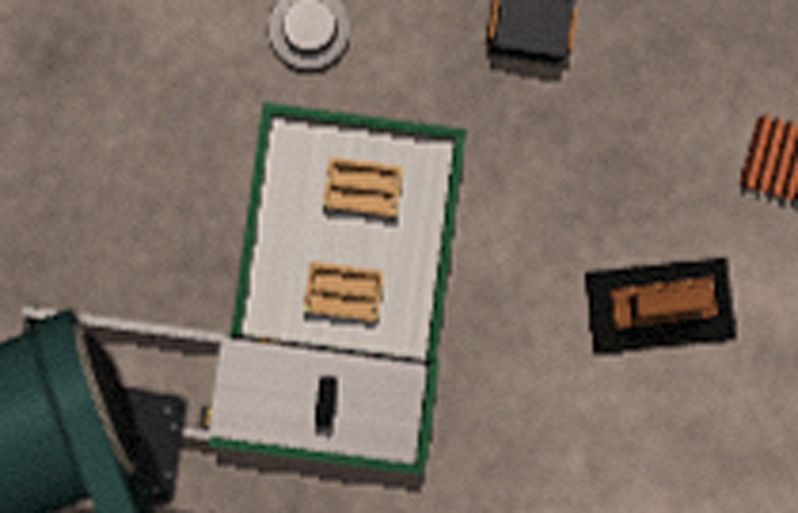

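The holders lie flat on the clean bed at crop (362,190) and (343,293). The scraper stands on its mat at (665,302), and the cover is shut. Handing in.

```bash
python3 -c "
from h import *
print(env.job_done())"
```

```text
the job is handed in; nothing more can be done
None
```

I handed the job in at about 29 s on the robot clock, with no verdict returned: the last pictures show the bed clean, the two holders present flat on it and the scraper on its mat; the cover was pushed hard against its shut stop, and all four chips were in the well before it closed.

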